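Clamp a beaker on the orbital shaker and cover it

ROBOT

A 7-joint arm with a two-finger parallel gripper is mounted at the origin on a cart in front of the work surface, level with it; the furniture and walls round the work are solid. World frame = base frame: x ahead of the robot, y to its left, z up, the work surface at z = 0. Lengths are in m, angles in rad, forces in N, time in s.
With the tool pointing down it reaches from about 0.4 to 0.9 m from the base axis. Payload 5.5 kg.
Tool frame: the origin (TCP) lies at the very end of the fingers, on their centre line; the grasp point (between the pads) lies ctrl.grip_point_offset behind it (ctrl.grip_point_offset is the distance from the TCP to the grasp point, in m); z points along the fingers, y is the line along which they close (so a half turn about z gives the same grasp; the last joint's range is limited). The gripper opens to 92 mm and grips with 3 to 60 N. Pads are 19 mm wide; open, the fingers measure 130 mm over their backs; the gripper's body (75 mm by 190 mm) begins 47 mm behind the grasp point.
Start: joints at [1.551, 0.501, -0.427, 1.55, 0.221, 1.138, -0.21], TCP at [0.181, -0.624, 0.227] pointing down, gripper open.
Joint ranges: [-2.88, 2.88], [-0.31, 2.03], [-1.54, 1.56], [0.2, 2.42], [-1.41, 4.55], [0.19, 2.02], [-2.57, 2.57]. Speed limits (rad/s): [2.57, 2.57, 3.14, 3.14, 3.14, 3.14, 3.14].

INTERFACE

Orientations are given as a unit quaternion [x, y, z, w].
In Python, from plant import ctrl gives the robot as it stands.
- The arm moves only by the tool servo_tool, never from a script. Its arguments are lists of equal length, an entry for each row: "hand": the opening, from 0 (shut) to 1 (fully open); "dp": the shift along the tool's x, y, z in m, a list of three; "twist": the turn about the tool's z in degrees. In form: {"hand": [hand, ...], "dp": [[dx, dy, dz], ...], "twist": [twist, ...]}. A call has 1 to 5 rows; each row shifts and turns the commanded pose from where the row before left it, along the tool's axes as they then stand; what a row does not reach is not made up. A row lasts 1/8 s, in which the tool goes at most 62.5 mm and 10.7 degrees, less where a joint would pass 70% of its speed; a pose out of reach is approached as far as the arm can. A call is refused whole if a number of a shift passes 0.0625 or a number of a turn 10.7, either way. A call with a gripper value outside its range is refused whole. The fingers move at their own pace and stop on an object; "force" is the grip in N (left out, the last holds). Time passes only in rows, so rows that do not move let the fingers close. It gives the time, the measured TCP pose, the force, the opening and the grip force at its end, in the units of the state.
- ctrl.sense(): the state, without advancing time (a new reading comes with each control period).
- ctrl.get_image(name): name is "scene" or "top"; returns the picture (400x640x3 uint8, red, green, blue); there is no depth.
- ctrl.calibration(name): a dict with "fov_y" (degrees; the focal length in pixels is half the picture's height over the tangent of half this angle, whatever the lens; pixels are square), "cx", "cy" (the principal point, pixels), "rvec" (rotation vector, rad) and "tvec" (3), from world to camera coordinates, as OpenCV has them. Camera axes: x right, y down, z forward; pixel columns grow to the right and rows downward; lengths in m; the calibration is good to about 2 mm. A picture is of the moment at which its call begins. calibration takes no time and is no camera call.
- ctrl.finish_job(): hands the job in; it is judged then, once.
The state is a dict: "t": time; "qpos": joint angles; "joint_velocities": joint speeds; "tau": joint torques, N m; "eef_pos": TCP position; "eef_rot": TCP orientation; "contact_force": force on the tool from outside, world axes, zero at the start; "ft_torque": the same for the moment, N m; "finger_gap": finger opening in m; "finger_force": force on a finger pad.
Only numpy, scipy, OpenCV 4.12 (cv2) and the standard library are available. Lean on these libraries where they do the work, as an engineer would, in place of code of your own. Each camera call takes 0.05 s, during which the arm holds its last target. There are 200 camera calls.

TASK

Get the beaker ready for shaking: take the sliding clamp bar of the shaker by its blue upright grip and slide it along its rails until it pins the beaker snugly against the other bar, the rear bar with the black thumb screws, which is screwed down, pressing on the glass with about 12 N (7 N is too loose, 18 N could crack it), and let go. Then lower the loose red cover onto the beaker, setting it down on the rim rather than dropping it, so that it sits level with its plug inside the mouth. Keep the beaker upright and leave the flask and the brown bottle on the bench where they are.

Things in the scene. Friction and masses are not known exactly. Their poses are not given: they have to be found in the camera images.
- shaker: orbital shaker, white housing 210 x 250 mm, fixed on the bench; origin: centre of its underside; x points away from its control panel, y along the rails, z up. Black rubber mat on top at z = 97 mm between two side rails along y at x = +-88 mm (tops at z = 116 mm). A sliding bar and a rear bar cross the mat along x, axes at z = 127 mm (30 mm above the mat), both with 16 mm thick rubber sleeves
- clamp_bar (a joint): travel of the sliding bar in m: 0 with its axis at y = +85 mm in the shaker's frame, growing towards -y, up to 0.125. It has about 6 N of rail friction (plus 10 N per m/s), to be added to the force wanted on the glass, and stays where it is left, still pressing with up to 6 N. The rear bar is screwed down with its axis anywhere from y = -105 to -85 mm; its place is not reported: feel for it
- bar_grip (a point): grasp point of the sliding bar: a blue upright grip on its end block at the control panel side (x = -88 mm in the shaker's frame; axes as the shaker's). A rounded block, 22 mm along shaker x, 16 mm along shaker y (the slide direction), 40 mm tall; this point is 18 mm below its top and 40 mm above the bar's axis. The rear bar's thumb screws top out at z = 149 mm in the shaker's frame
- beaker: glass beaker with cream contents, 67 x 72 x 78 mm, 0.1 to 0.2 kg, loose on the mat between the bars; origin: centre of its underside, z up, rim at 78 mm. Wall radius 33 mm where the bars meet it; rim 33 mm, pouring lip on its -y side (36 mm); mouth free within 22 mm of the axis. Its gap to the rear bar is 1 to 32 mm; pushed by the bar it slides on the mat (0.5 to 1.5 N)
- cover: loose round red plastic cover, 0.06 kg, standing on its plug on the bench at the left; origin: centre of the plug's underside, z up. Plug 36 mm in diameter, 8 mm high; flange 80 mm in diameter from z = 8 to 12 mm; thin stem; knob 20 mm in diameter from z = 26 to 46 mm. Seated on the beaker, its origin is 70 mm above the beaker's origin
- cover_knob (a point): middle of the cover's knob, 36 mm above the cover's origin
- flask: conical glass flask, 64 mm wide and 100 mm tall, standing on the bench; bystander, origin at the centre of its underside
- bottle: brown glass bottle with a white cap, 43 mm wide and 123 mm tall, standing on the bench; bystander, origin at the centre of its underside
Things that resemble listed ones, but are neither listed nor needed, are in the scene too. What is shaped like the beaker but green is not meant.

How it is judged:
On the way, in this order (a step that is already met when the one before it is completed fails the run):
1. the sliding bar presses the beaker against the rear bar with more than 7 N (contact force between clamp_bar and beaker above 7 N), for 0.2 s.
2. the cover is set down on the beaker while the fingers still hold it (contact force between cover and beaker above 0.1 N and contact force between the fingers and cover above 0.5 N and z of cover in the frame of beaker below 0.08 m), for 0.05 s.
At the end, for the whole second after the job is handed in: the bar, let go, still presses on the beaker with over 1.5 N; the beaker stands upright (0.06 rad) on the mat; the cover is level (0.06 rad), 66 to 73 mm above the beaker's origin and within 10 mm of its axis; both at rest (contact force between clamp_bar and beaker above 1.5 N and angle between each of beaker, cover's own z axis and vertical below 0.06 rad and z of beaker in the frame of shaker below 0.1 m and horizontal distance between cover and beaker below 0.01 m and z of cover in the frame of beaker between 0.066 and 0.073 m and linear speed of each of cover, beaker below 0.02 m/s); the robot touches nothing.
It fails at once if the bar presses on the glass with more than 18 N (contact force between clamp_bar and beaker above 18 N).
It fails at once if the beaker is tipped by more than 0.2 rad (angle between beaker's own z axis and vertical above 0.2 rad).
It fails at once if the flask is shifted by more than 20 mm (distance of flask from where it was at the start of the episode above 0.02 m).
It fails at once if the bottle is shifted by more than 20 mm (distance of bottle from where it was at the start of the episode above 0.02 m).
It also fails if it takes over 61 s, if anything falls off the work surface, if the arm or the gripper's body presses on something with over 40 N, if the wrist force passes 120 N, or if a joint passes its speed limit or range.

## Working session

There is one attempt and no reset: what is moved stays moved. The work goes in short steps, Python scripts to look and compute and a tool call to move; the robot and the scene stay as the last step left them, time stands still between calls to the robot, and variables do not carry over. Pictures are saved under pics/ and viewed, at most 10 in all, crops included, and the job is handed in when it is done.

Besides the shell and the picture viewer there is one more tool, called after "Emit:" as name(argument=value, ...), one argument or row to a line, values as JSON. servo_tool: Moves the arm, as the interface text tells. Its arguments: {"type":"object","properties":{"hand":{"type":"array"},"dp":{"type":"array"},"twist":{"type":"array"},"force":{"type":"number"}},"required":["hand","dp","twist"]}

```bash
mkdir -p pics
python3 - <<'E'
from plant import ctrl
import cv2
for n in("scene","top"):
    cv2.imwrite(f"pics/{n}0.png",ctrl.get_image(n)[:,:,::-1]); print(n,ctrl.calibration(n))
s=ctrl.sense();print(s,ctrl.grip_point_offset)
E
```

```text
scene {'fov_y': 55.668540282660224, 'cx': 318.90062881393334, 'cy': 196.5627900521702, 'rvec': array([ 0.75395362, -2.46923506,  1.30270578]), 'tvec': array([0.46605987, 0.29215269, 0.97421475])}
top {'fov_y': 42.308604921354345, 'cx': 320.00213839520933, 'cy': 197.20208432997978, 'rvec': array([ 2.11538565, -2.17421222,  0.12962935]), 'tvec': array([-0.01534774,  0.55886193,  1.62821964])}
{'t': 0.1, 'qpos': array([ 1.55120565,  0.50178467, -0.42681507,  1.55135855,  0.22083596,
        1.13830597, -0.21032134]), 'joint_velocities': array([-1.68981772e-04, -2.05610674e-03,  6.44874346e-04, -3.05194040e-03,
       -6.10611421e-05, -9.90457941e-04, -1.14524825e-03]), 'tau': array([-1.10981584e-02, -5.67869174e+01, -5.83867997e+00, -2.79914850e+01,
       -6.90901000e-02,  2.41047994e-02,  3.42495696e-05]), 'eef_pos': array([ 0.18115116, -0.62357681,  0.22575813]), 'eef_rot': array([ 9.90016306e-01,  1.40950025e-01, -1.07582891e-04, -8.90310019e-04]), 'contact_force': array([-0.76433496, -0.07293793,  0.75916455]), 'ft_torque': array([ 0.03231821,  0.01204063, -0.01988122]), 'finger_force': 0.0, 'finger_gap': 0.09139619605399657} 0.0188
```

View pics/scene0.png

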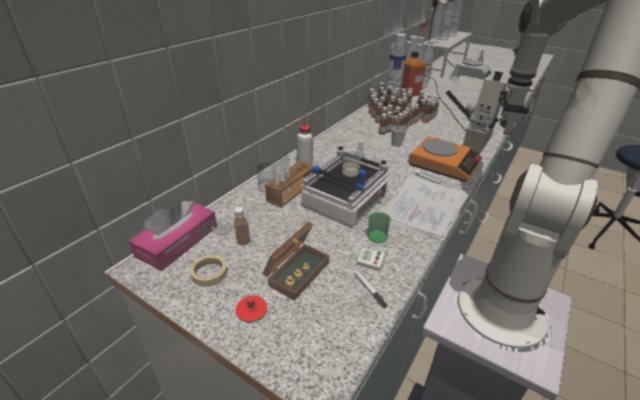

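View pics/top0.png

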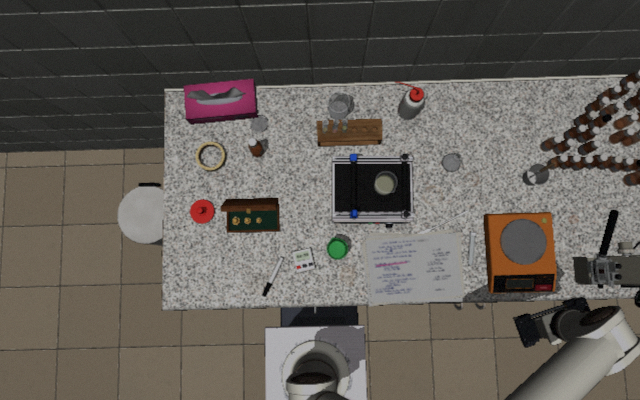

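The scene picture shows the cover (red) at (251,308), the shaker around (345,185) with blue parts at (362,180) and (315,170), and a green lookalike beaker at (378,228). In the top picture the cover is at (203,211), the shaker at (372,190), the beaker at (385,183), the blue parts at (354,213) and (354,158), and the green decoy at (337,248). I'll enlarge both views.

Run:
```python
import cv2,numpy as np
s=cv2.imread("pics/scene0.png");t=cv2.imread("pics/top0.png")
r=lambda im,x,y,w,h,k:cv2.resize(im[y:y+h,x:x+w],None,fx=k,fy=k,interpolation=cv2.INTER_CUBIC)
a=r(s,295,140,100,80,8);cv2.imwrite("pics/c1.png",cv2.resize(a,(700,560)) if 0 else r(s,295,140,100,75,8))
cv2.imwrite("pics/c2.png",r(t,325,145,100,75,8))
cv2.imwrite("pics/c3.png",np.hstack([r(t,183,191,40,40,10),r(s,231,288,40,40,10)]))
```

```text
(no output)
```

View pics/c1.png

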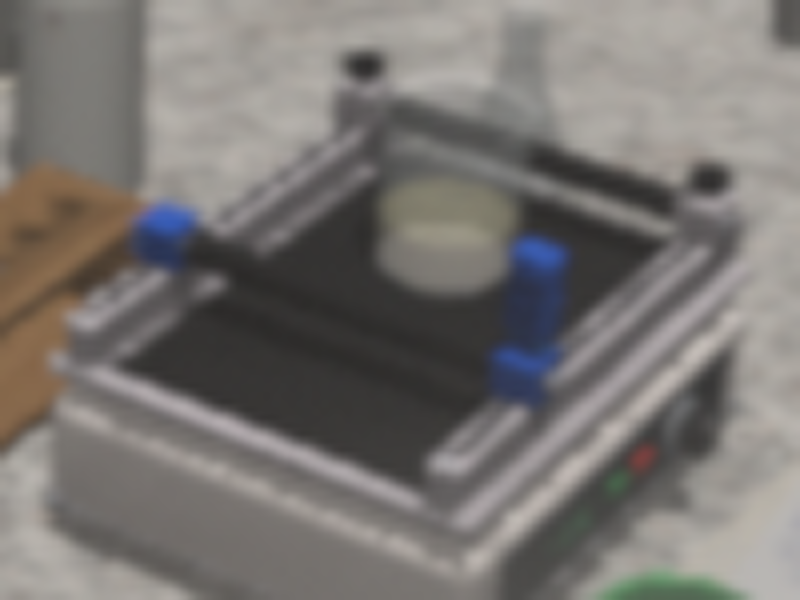

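View pics/c2.png

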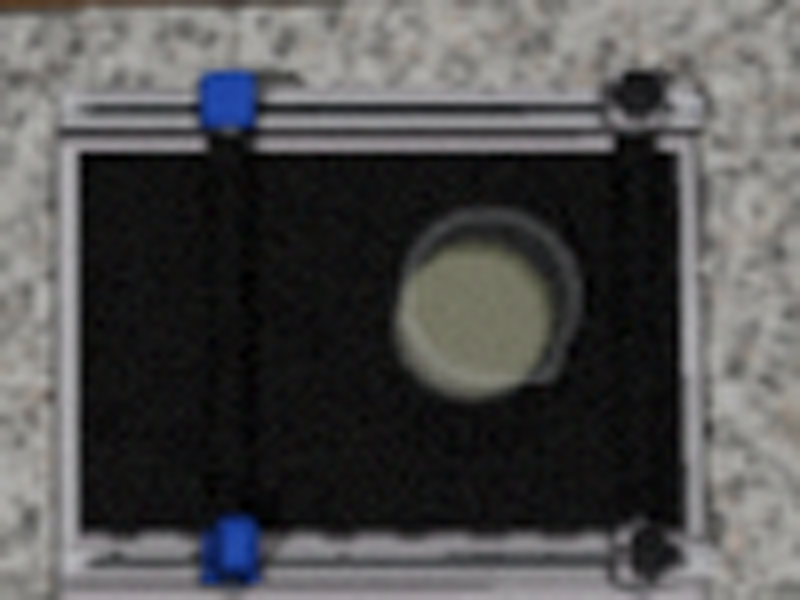

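View pics/c3.png

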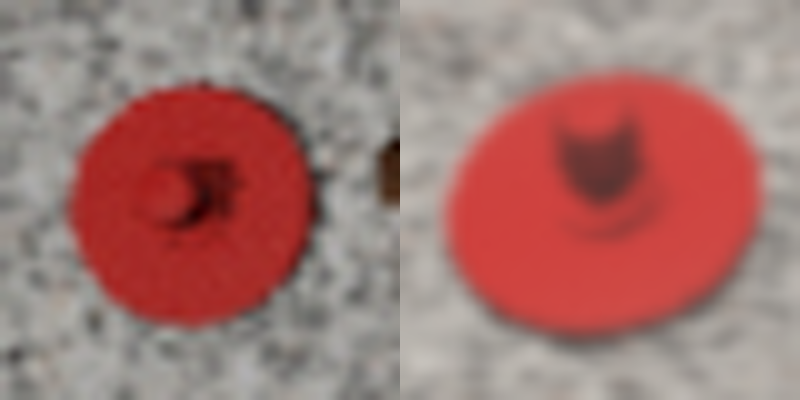

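In the crops, the upright blue grip is the near one: top face at crop (539,250) in the scene view and (238,543) in the top view. The far blue block at (228,100) has no upright. The rear bar has black screws at (640,92) and (655,550). The only clear beaker with cream contents has its rim centred at about (490,298), and the cover's flange centre is at c3 (192,206) and (205,203).

```bash
cat > h.py <<'E'
from plant import ctrl
import cv2,numpy as np
from scipy.optimize import least_squares
from scipy.spatial.transform import Rotation as R
C={}
for n in("scene","top"):
    c=ctrl.calibration(n);f=200/np.tan(np.radians(c["fov_y"]/2))
    C[n]=(np.array([[f,0,c["cx"]],[0,f,c["cy"]],[0,0,1]]),np.array(c["rvec"]),np.array(c["tvec"]))
def proj(n,P):
    K,r,t=C[n];return cv2.projectPoints(np.array(P,float).reshape(-1,1,3),r,t,K,None)[0][:,0]
def plane(n,uv,z):
    K,r,t=C[n];Rm=cv2.Rodrigues(r)[0];c=-Rm.T@t;d=Rm.T@np.linalg.inv(K)@np.array([*uv,1.]);return c+d*(z-c[2])/d[2]
def tri(uvs,uvt):
    f=lambda p:np.r_[proj("scene",p)[0]-uvs,proj("top",p)[0]-uvt]
    s=least_squares(f,[.6,0,.1]);return s.x,s.fun
E
cat > a.py <<'E'
from h import *
c1=lambda x,y:np.array([295+(x+.5)/8-.5,140+(y+.5)/8-.5])
c2=lambda x,y:np.array([325+(x+.5)/8-.5,145+(y+.5)/8-.5])
for n,a,b in[("grip top",c1(539,250),c2(238,541)),("screw far",c1(362,62),c2(640,92)),("screw near",c1(711,175),c2(655,548)),
 ("far blue",c1(168,217),c2(228,98)),("beaker base",c1(445,260),c2(470,325)),
 ("cover flange",np.array([231+20.5-.45,288+20.3-.45]),np.array([183+19.2-.45,191+20.6-.45]))]:
    p,r=tri(a,b);print(n,p.round(4),r.round(2))
for z,q in[(.116,(80,108)),(.116,(600,108)),(.116,(90,565)),(.116,(620,560)),(.175,(490,298)),(.097,(470,325)),(.185,(238,541)),(.149,(640,92)),(.149,(655,548))]:
    print(z,q,plane("top",c2(*q),z).round(4))
print("scene z.185",plane("scene",c1(539,250),.185).round(4))
print("knob top",plane("top",(183+17.5-.45,191+19.4-.45),.046).round(4),"fl",plane("top",(183+19.2-.45,191+20.6-.45),.012).round(4))
s=ctrl.sense();print(R.from_quat(s["eef_rot"]).as_matrix().round(3))
E
python3 a.py
```

```text
grip top [ 0.4904 -0.132   0.1832] [-0.37 -0.07  0.14  0.32]
screw far [ 0.6622 -0.2921  0.1456] [-0.01 -0.    0.01  0.01]
screw near [ 0.4873 -0.2897  0.145 ] [-0.44 -0.08  0.15  0.36]
far blue [ 0.6659 -0.1366  0.1366] [-0.25 -0.05  0.11  0.2 ]
beaker base [ 0.581  -0.2294  0.0993] [-0.34 -0.07  0.13  0.28]
cover flange [0.527  0.3586 0.0084] [-0.03 -0.01  0.02  0.04]
0.116 (80, 108) [ 0.6687 -0.08    0.116 ]
0.116 (600, 108) [ 0.6627 -0.2809  0.116 ]
0.116 (90, 565) [ 0.4908 -0.0784  0.116 ]
0.116 (620, 560) [ 0.4871 -0.2803  0.116 ]
0.175 (490, 298) [ 0.58   -0.2284  0.175 ]
0.097 (470, 325) [ 0.5822 -0.2293  0.097 ]
0.185 (238, 541) [ 0.4912 -0.1315  0.185 ]
0.149 (640, 92) [ 0.6615 -0.2915  0.149 ]
0.149 (655, 548) [ 0.488  -0.2887  0.149 ]
scene z.185 [ 0.488  -0.1294  0.185 ]
knob top [0.5268 0.355  0.046 ] fl [0.5267 0.3578 0.012 ]
[[ 0.96   0.279 -0.   ]
 [ 0.279 -0.96   0.002]
 [ 0.    -0.002 -1.   ]]
```

Emit:
servo_tool(
  hand=[1, 1, 1, 1, 1],
  dp=[
    [0.03, -0.027, -0.003],
    [0.036, -0.032, -0.003],
    [0.036, -0.032, -0.003],
    [0.036, -0.032, -0.003],
    [0.036, -0.032, -0.003],
  ],
  twist=[0, 0, 0, 0, 0],
  force=30,
)

```text
t: 0.72
eef_pos: [0.3058, -0.4251, 0.2415]
eef_rot: [0.99, 0.141, -0.0, -0.0]
contact_force: [0.3, -0.0, 0.2]
finger_gap: 0.0916
finger_force: 0.0
```

Emit:
servo_tool(
  hand=[1, 1, 1, 1, 1],
  dp=[
    [0.036, -0.032, 0],
    [0.036, -0.032, 0],
    [0.036, -0.032, 0],
    [0.036, -0.032, 0],
    [0.03, -0.025, 0],
  ],
  twist=[0, 0, 0, 0, 0],
)

```text
t: 1.35
eef_pos: [0.4302, -0.2293, 0.2416]
eef_rot: [0.99, 0.142, -0.0, -0.0]
contact_force: [-0.0, -0.4, 0.1]
finger_gap: 0.0921
finger_force: 0.0
```

Emit:
servo_tool(
  hand=[1, 1, 1, 1, 1],
  dp=[
    [0.03, -0.025, 0],
    [0, 0, 0],
    [0, 0, 0],
    [0, 0, 0],
    [0, 0, 0],
  ],
  twist=[0, 8.7, 8.8, 0, 0],
)

```text
t: 1.98
eef_pos: [0.4513, -0.1989, 0.2416]
eef_rot: [1.0, -0.01, -0.0, -0.0]
contact_force: [0.7, 0.8, -0.3]
finger_gap: 0.0917
finger_force: 0.0
```

Emit:
servo_tool(
  hand=[1, 1, 1, 1, 1],
  dp=[
    [0.018, -0.034, 0],
    [0.019, -0.034, 0],
    [0, 0, 0.015],
    [0, 0, 0.01],
    [0, 0, 0],
  ],
  twist=[0, 0, 0, 0, 0],
)

```text
t: 2.6
eef_pos: [0.4885, -0.1329, 0.2154]
eef_rot: [1.0, -0.012, -0.001, -0.0]
contact_force: [-1.3, -0.8, -0.1]
finger_gap: 0.0918
finger_force: 0.0
```

Run:
```python
from h import *
s=ctrl.get_image("scene");t=ctrl.get_image("top")
r=lambda im,x,y,w,h,k:cv2.resize(im[y:y+h,x:x+w,::-1],None,fx=k,fy=k,interpolation=cv2.INTER_CUBIC)
cv2.imwrite("pics/d.png",np.hstack([r(s,310,110,100,100,4),r(t,310,140,100,100,4)]))
print(ctrl.sense()["eef_pos"])
```

```text
[ 0.48954046 -0.13282639  0.21657882]
```

View pics/d.png

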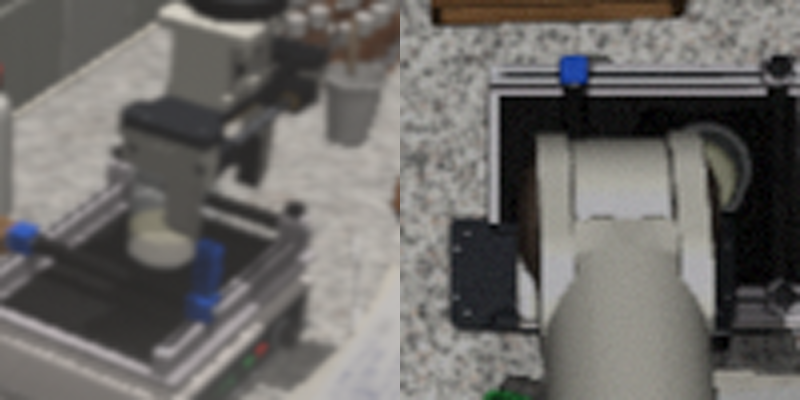

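The scene crop shows the gripper above and behind the blue grip at crop (208,270). I'll check this against the projected TCP and finger positions.

Run:
```python
from h import *
s=ctrl.sense();e=s["eef_pos"];M=R.from_quat(s["eef_rot"]).as_matrix()
for l in([0,0,0],[0,.046,0],[0,-.046,0],[0,.095,-.066],[0,-.095,-.066]):
    p=e+M@l;print(l,((proj("scene",p)[0]-[310,110])*4).round(),((proj("top",p)[0]-[310,140])*4+[400,0]).round())
```

```text
[0, 0, 0] [212. 205.] [581. 286.]
[0, 0.046, 0] [240. 182.] [646. 286.]
[0, -0.046, 0] [181. 230.] [517. 287.]
[0, 0.095, -0.066] [278.  84.] [726. 275.]
[0, -0.095, -0.066] [153. 176.] [447. 277.]
```

The projections agree: the TCP is right above the grip. I'll descend and close.

Emit:
servo_tool(
  hand=[1, 1, 1, 1, 1],
  dp=[
    [0, 0, 0.02],
    [0, 0, 0.02],
    [0, 0, 0.015],
    [0, 0, 0.008],
    [0, 0, 0],
  ],
  twist=[0, 0, 0, 0, 0],
)

```text
t: 3.32
eef_pos: [0.4898, -0.1318, 0.1535]
eef_rot: [1.0, -0.011, -0.0, -0.0]
contact_force: [-0.2, 0.3, 0.1]
finger_gap: 0.0916
finger_force: 0.0
```

Emit:
servo_tool(
  hand=[0.1, 0.1, 0.1, 0.1, 0.1],
  dp=[
    [0, 0, 0],
    [0, 0, 0],
    [0, 0, 0],
    [0, 0, 0],
    [0, 0, 0],
  ],
  twist=[0, 0, 0, 0, 0],
)

```text
t: 3.95
eef_pos: [0.49, -0.1318, 0.1538]
eef_rot: [1.0, -0.011, 0.0, 0.0]
contact_force: [-0.6, -0.1, -0.3]
finger_gap: 0.0464
finger_force: 0.0
```

Emit:
servo_tool(
  hand=[0, 0, 0, 0, 0],
  dp=[
    [0, 0, 0],
    [0, 0, 0],
    [0, 0, 0],
    [0, 0, 0],
    [0, 0, 0],
  ],
  twist=[0, 0, 0, 0, 0],
  force=30,
)

```text
t: 4.58
eef_pos: [0.49, -0.1315, 0.1537]
eef_rot: [1.0, -0.011, -0.0, -0.0]
contact_force: [0.3, 1.4, -0.4]
finger_gap: 0.0159
finger_force: 30.0
```

Emit:
servo_tool(
  hand=[0, 0, 0, 0, 0],
  dp=[
    [0, 0.006, 0],
    [0, 0.01, 0],
    [0, 0.01, 0],
    [0, 0.01, 0],
    [0, 0.006, 0],
  ],
  twist=[0, 0, 0, 0, 0],
)

```text
t: 5.2
eef_pos: [0.4889, -0.1721, 0.1537]
eef_rot: [1.0, -0.011, -0.0, -0.001]
contact_force: [-0.5, 6.2, 2.2]
finger_gap: 0.0159
finger_force: 30.0
```

Emit:
servo_tool(
  hand=[0, 0, 0, 0, 0],
  dp=[
    [0, 0.003, 0],
    [0, 0.003, 0],
    [0, 0.003, 0],
    [0, 0.003, 0],
    [0, 0.003, 0],
  ],
  twist=[0, 0, 0, 0, 0],
)

```text
t: 5.82
eef_pos: [0.4885, -0.1866, 0.1537]
eef_rot: [1.0, -0.011, -0.0, -0.001]
contact_force: [-1.5, 7.4, 2.5]
finger_gap: 0.016
finger_force: 30.0
```

Emit:
servo_tool(
  hand=[0, 0, 0, 0, 0],
  dp=[
    [0, 0.002, 0],
    [0, 0.002, 0],
    [0, 0.002, 0],
    [0, 0.0015, 0],
    [0, 0.0015, 0],
  ],
  twist=[0, 0, 0, 0, 0],
)

```text
t: 6.45
eef_pos: [0.4882, -0.1953, 0.1537]
eef_rot: [1.0, -0.01, -0.001, -0.001]
contact_force: [-1.4, 6.9, 3.4]
finger_gap: 0.0158
finger_force: 30.0
```

Emit:
servo_tool(
  hand=[0, 0, 0, 0],
  dp=[
    [0, 0.001, 0],
    [0, 0.001, 0],
    [0, 0.001, 0],
    [0, 0.001, 0],
  ],
  twist=[0, 0, 0, 0],
)

```text
t: 6.95
eef_pos: [0.4881, -0.1993, 0.1537]
eef_rot: [1.0, -0.01, -0.001, -0.001]
contact_force: [-1.4, 7.2, 3.4]
finger_gap: 0.0161
finger_force: 30.0
```

Emit:
servo_tool(
  hand=[0, 0, 0],
  dp=[
    [0, 0.0008, 0],
    [0, 0.0008, 0],
    [0, 0.0008, 0],
  ],
  twist=[0, 0, 0],
)

```text
t: 7.32
eef_pos: [0.4881, -0.2017, 0.1537]
eef_rot: [1.0, -0.01, -0.001, -0.001]
contact_force: [-1.6, 6.5, 1.8]
finger_gap: 0.0161
finger_force: 30.0
```

Emit:
servo_tool(
  hand=[0, 0, 0],
  dp=[
    [0, 0.0006, 0],
    [0, 0.0006, 0],
    [0, 0.0006, 0],
  ],
  twist=[0, 0, 0],
)

```text
t: 7.7
eef_pos: [0.488, -0.2035, 0.1537]
eef_rot: [1.0, -0.01, -0.001, -0.001]
contact_force: [-0.7, 7.4, 2.9]
finger_gap: 0.0158
finger_force: 30.0
```

Emit:
servo_tool(
  hand=[0, 0],
  dp=[
    [0, 0.0006, 0],
    [0, 0.0006, 0],
  ],
  twist=[0, 0],
)

```text
t: 7.95
eef_pos: [0.488, -0.2045, 0.1537]
eef_rot: [1.0, -0.01, -0.001, -0.001]
contact_force: [-1.9, 8.0, 3.6]
finger_gap: 0.0161
finger_force: 30.0
```

Emit:
servo_tool(
  hand=[0, 0],
  dp=[
    [0, 0.0006, 0],
    [0, 0.0006, 0],
  ],
  twist=[0, 0],
)

```text
t: 8.2
eef_pos: [0.488, -0.2047, 0.1537]
eef_rot: [1.0, -0.01, -0.001, -0.002]
contact_force: [-2.4, 9.7, 4.7]
finger_gap: 0.016
finger_force: 30.0
```

Emit:
servo_tool(
  hand=[0, 0],
  dp=[
    [0, 0.0006, 0],
    [0, 0, 0],
  ],
  twist=[0, 0],
)

```text
t: 8.45
eef_pos: [0.488, -0.2047, 0.1537]
eef_rot: [1.0, -0.01, -0.001, -0.002]
contact_force: [-2.5, 10.9, 5.0]
finger_gap: 0.016
finger_force: 30.0
```

Emit:
servo_tool(
  hand=[0, 0],
  dp=[
    [0, 0.0006, 0],
    [0, 0, 0],
  ],
  twist=[0, 0],
)

```text
t: 8.7
eef_pos: [0.4879, -0.2048, 0.1537]
eef_rot: [1.0, -0.01, -0.001, -0.002]
contact_force: [-2.6, 12.7, 5.9]
finger_gap: 0.0159
finger_force: 30.0
```

Emit:
servo_tool(
  hand=[0, 0],
  dp=[
    [0, 0.0008, 0],
    [0, 0, 0],
  ],
  twist=[0, 0],
)

```text
t: 8.95
eef_pos: [0.488, -0.2049, 0.1537]
eef_rot: [1.0, -0.009, -0.001, -0.003]
contact_force: [-3.1, 13.3, 6.1]
finger_gap: 0.0162
finger_force: 30.1
```

Emit:
servo_tool(
  hand=[0, 0],
  dp=[
    [0, 0.0008, 0],
    [0, 0, 0],
  ],
  twist=[0, 0],
)

```text
t: 9.2
eef_pos: [0.4879, -0.205, 0.1537]
eef_rot: [1.0, -0.009, -0.001, -0.003]
contact_force: [-3.6, 15.3, 6.1]
finger_gap: 0.0156
finger_force: 30.1
```

Emit:
servo_tool(
  hand=[0, 0],
  dp=[
    [0, 0.0006, 0],
    [0, 0, 0],
  ],
  twist=[0, 0],
)

```text
t: 9.45
eef_pos: [0.488, -0.205, 0.1537]
eef_rot: [1.0, -0.009, -0.001, -0.004]
contact_force: [-3.1, 16.2, 7.2]
finger_gap: 0.0163
finger_force: 30.1
```

Emit:
servo_tool(
  hand=[0, 0, 0],
  dp=[
    [0, 0.0006, 0],
    [0, 0, 0],
    [0, 0, 0],
  ],
  twist=[0, 0, 0],
)

```text
t: 9.82
eef_pos: [0.4879, -0.2051, 0.1537]
eef_rot: [1.0, -0.009, -0.001, -0.004]
contact_force: [-4.2, 17.7, 8.4]
finger_gap: 0.0158
finger_force: 30.1
```

Emit:
servo_tool(
  hand=[0, 0, 0, 0, 0],
  dp=[
    [0, -0.001, 0],
    [0, -0.0015, 0],
    [0, -0.0015, 0],
    [0, -0.001, 0],
    [0, 0, 0],
  ],
  twist=[0, 0, 0, 0, 0],
)

```text
t: 10.45
eef_pos: [0.4879, -0.205, 0.1537]
eef_rot: [1.0, -0.011, -0.001, -0.001]
contact_force: [-1.6, 6.0, 3.8]
finger_gap: 0.0156
finger_force: 30.0
```

Emit:
servo_tool(
  hand=[0, 0.4, 0.4, 0.4, 0.4],
  dp=[
    [0, -0.001, 0],
    [0, 0, 0],
    [0, 0, 0],
    [0, 0, 0],
    [0, 0, 0],
  ],
  twist=[0, 0, 0, 0, 0],
)

```text
t: 11.08
eef_pos: [0.4883, -0.2067, 0.1537]
eef_rot: [1.0, -0.012, 0.0, 0.0]
contact_force: [-0.1, -0.2, -0.7]
finger_gap: 0.037
finger_force: 0.0
```

Emit:
servo_tool(
  hand=[0.4, 0.4, 0.4, 0.4, 0.4],
  dp=[
    [0, 0, 0],
    [0, 0, -0.01],
    [0, 0, -0.03],
    [0, 0, -0.03],
    [0, 0, -0.02],
  ],
  twist=[0, 0, 0, 0, 0],
)

```text
t: 11.7
eef_pos: [0.489, -0.2064, 0.246]
eef_rot: [1.0, -0.011, 0.001, 0.001]
contact_force: [-0.7, 0.6, 0.9]
finger_gap: 0.0369
finger_force: 0.0
```

Run:
```python
from h import *
s=ctrl.sense();print(s["qpos"].round(2))
s=ctrl.get_image("scene");t=ctrl.get_image("top")
r=lambda im,x,y,w,h,k:cv2.resize(im[y:y+h,x:x+w,::-1],None,fx=k,fy=k,interpolation=cv2.INTER_CUBIC)
cv2.imwrite("pics/e.png",np.hstack([r(s,225,220,100,100,4),r(t,190,160,100,100,4)]))
```

```text
[ 0.91  0.3  -0.67  1.82  0.21  1.09 -1.43]
```

View pics/e.png

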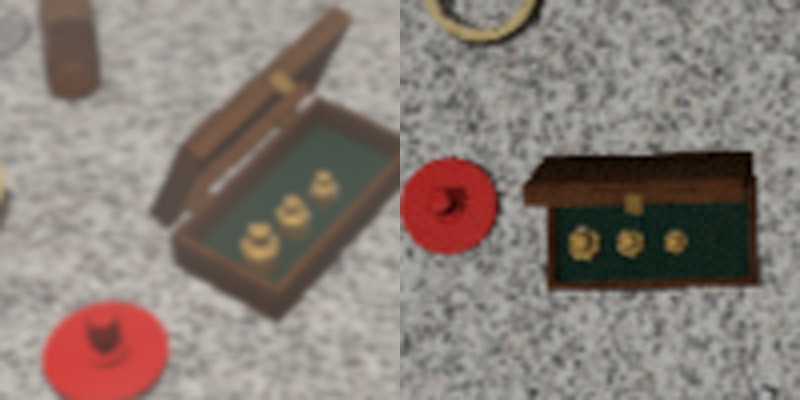

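Emit:
servo_tool(
  hand=[0.7, 0.7, 0.7, 0.7, 0.7],
  dp=[
    [0, 0, 0],
    [0, 0, 0],
    [0, 0, 0],
    [0, 0, 0],
    [0, 0, 0],
  ],
  twist=[-10, -10, -10, -10, -10],
)

```text
t: 12.42
eef_pos: [0.4878, -0.2062, 0.243]
eef_rot: [0.91, 0.415, -0.0, -0.0]
contact_force: [-0.1, 0.6, 0.4]
finger_gap: 0.0642
finger_force: 0.0
```

Emit:
servo_tool(
  hand=[0.7, 0.7, 0.7, 0.7, 0.7],
  dp=[
    [0, 0, 0],
    [0, 0, 0],
    [0, 0, 0],
    [0, 0, 0],
    [0, 0, 0],
  ],
  twist=[-10, -10, -10, -10, 0],
)

```text
t: 13.05
eef_pos: [0.4879, -0.2062, 0.243]
eef_rot: [0.716, 0.699, 0.0, -0.001]
contact_force: [-0.2, 1.1, 0.3]
finger_gap: 0.0642
finger_force: 0.0
```

Emit:
servo_tool(
  hand=[0.7, 0.7, 0.7, 0.7, 0.7],
  dp=[
    [0.025, 0, 0],
    [0.045, 0, 0],
    [0.045, 0, 0],
    [0.045, 0, 0],
    [0.045, 0, 0],
  ],
  twist=[0, 0, 0, 0, 0],
)

```text
t: 13.68
eef_pos: [0.4927, -0.0001, 0.2436]
eef_rot: [0.717, 0.697, -0.0, 0.0]
contact_force: [0.6, 0.8, 0.2]
finger_gap: 0.0642
finger_force: 0.0
```

Emit:
servo_tool(
  hand=[0.7, 0.7, 0.7, 0.7, 0.7],
  dp=[
    [0.045, 0, 0],
    [0.045, 0, 0],
    [0.045, 0, 0],
    [0.045, 0, 0],
    [0.045, 0, 0],
  ],
  twist=[0, 0, 0, 0, 0],
)

```text
t: 14.3
eef_pos: [0.4978, 0.2248, 0.2434]
eef_rot: [0.717, 0.697, -0.0, 0.0]
contact_force: [-0.2, -0.4, 0.3]
finger_gap: 0.0645
finger_force: 0.0
```

Emit:
servo_tool(
  hand=[0.7, 0.7, 0.7, 0.7, 0.7],
  dp=[
    [0.045, 0, 0],
    [0.045, 0, 0],
    [0.03, 0, 0],
    [0, 0, 0],
    [0, 0, 0],
  ],
  twist=[0, 0, 0, 0, 0],
)

```text
t: 14.92
eef_pos: [0.5007, 0.3427, 0.2432]
eef_rot: [0.716, 0.698, -0.001, 0.0]
contact_force: [0.1, -0.2, 0.0]
finger_gap: 0.0645
finger_force: 0.0
```

Emit:
servo_tool(
  hand=[0.7, 0.7, 0.7, 0.7, 0.7],
  dp=[
    [0.015, 0.026, 0.01],
    [0, 0, 0.035],
    [0, 0, 0.035],
    [0, 0, 0.035],
    [0, 0, 0],
  ],
  twist=[0, 0, 0, 0, 0],
)

```text
t: 15.55
eef_pos: [0.5262, 0.3543, 0.1259]
eef_rot: [0.716, 0.698, -0.003, 0.0]
contact_force: [0.4, 0.5, 1.1]
finger_gap: 0.0643
finger_force: 0.0
```

Emit:
servo_tool(
  hand=[0.7, 0.7, 0.7, 0.7, 0.7],
  dp=[
    [0, 0, 0.03],
    [0, 0, 0.03],
    [0, 0, 0.02],
    [0, 0, 0.01],
    [0, 0, 0],
  ],
  twist=[0, 0, 0, 0, 0],
)

```text
t: 16.18
eef_pos: [0.5272, 0.3579, 0.0389]
eef_rot: [0.715, 0.699, -0.0, -0.0]
contact_force: [0.5, 0.3, 0.0]
finger_gap: 0.064
finger_force: 0.0
```

Emit:
servo_tool(
  hand=[0.7, 0.7, 0.7, 0, 0],
  dp=[
    [0, 0, 0.012],
    [0, 0, 0.007],
    [0, 0, 0],
    [0, 0, 0],
    [0, 0, 0],
  ],
  twist=[0, 0, 0, 0, 0],
  force=20,
)

```text
t: 16.8
eef_pos: [0.5272, 0.3582, 0.0201]
eef_rot: [0.715, 0.699, 0.0, 0.0]
contact_force: [0.5, -0.6, 0.3]
finger_gap: 0.0486
finger_force: 0.0
```

Emit:
servo_tool(
  hand=[0, 0, 0, 0, 0],
  dp=[
    [0, 0, 0],
    [0, 0, 0],
    [0, 0, 0],
    [0, 0, 0],
    [0, 0, 0],
  ],
  twist=[0, 0, 0, 0, 0],
)

```text
t: 17.42
eef_pos: [0.5271, 0.3579, 0.0198]
eef_rot: [0.715, 0.699, 0.0, 0.0]
contact_force: [0.4, 0.4, -0.5]
finger_gap: 0.0189
finger_force: 20.0
```

Emit:
servo_tool(
  hand=[0, 0, 0, 0, 0],
  dp=[
    [0, 0, -0.02],
    [0, 0, -0.045],
    [0, 0, -0.045],
    [0, 0, -0.04],
    [0, 0, 0],
  ],
  twist=[0, 0, 0, 0, 0],
)

```text
t: 18.05
eef_pos: [0.5287, 0.3602, 0.1751]
eef_rot: [0.715, 0.699, 0.004, 0.001]
contact_force: [0.6, -0.3, -0.5]
finger_gap: 0.0196
finger_force: 20.0
```

Run:
```python
from h import *
e=ctrl.sense();p=e["eef_pos"];print(p,e["contact_force"],e["finger_gap"],e["qpos"].round(2))
s=ctrl.get_image("scene");t=ctrl.get_image("top")
r=lambda im,x,y,w,h,k:cv2.resize(im[y:y+h,x:x+w,::-1],None,fx=k,fy=k,interpolation=cv2.INTER_CUBIC)
u,v=(proj("scene",p)[0]).astype(int)
a=r(s,u-35,v-35,70,70,8);cv2.imwrite("pics/f.png",a)
c=p-[0,0,.0198-.012]
L=[[c[0]+.04*np.cos(k),c[1]+.04*np.sin(k),c[2]] for k in np.linspace(0,6.28,9)]
print(u-35,v-35,((proj("scene",L)-[u-35,v-35])*8).round())
```

```text
[0.5287356  0.36024136 0.17507755] [ 0.56596294 -0.32131836 -0.47504673] 0.019588073100407465 [-0.02  0.67 -0.91  1.62  0.58  1.13 -1.1 ]
208 224 [[187. 251.]
 [146. 325.]
 [190. 392.]
 [296. 409.]
 [397. 365.]
 [431. 289.]
 [384. 227.]
 [284. 212.]
 [187. 251.]]
```

View pics/f.png

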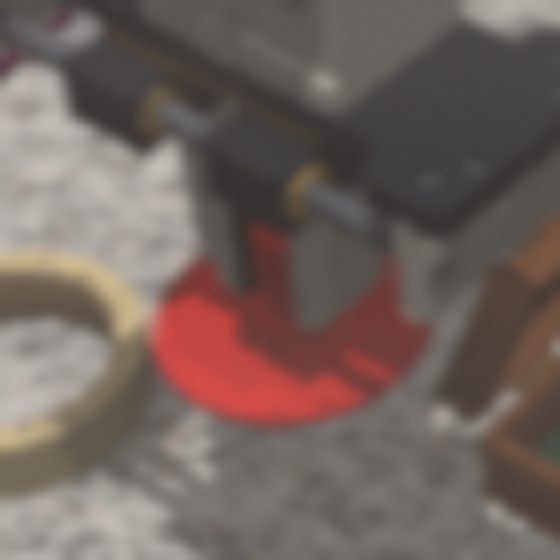

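The scene crop shows the cover hanging level in the fingers. Its flange runs from x≈150 to 428 with its bottom at about y=423, matching the projection to 1–2 px. Next I'll measure the clamped beaker.

Run:
```python
from h import *
I={n:ctrl.get_image(n)[:,:,::-1].copy() for n in("scene","top")}
for n in I: cv2.imwrite(f"pics/raw_{n}2.png",I[n])
b=np.array([.5805,-.248]);rows=[]
for n in I:
    u,v=proj(n,[*b,.15])[0].astype(int);x0,y0=u-25,v-18;print(n,x0,y0)
    a=cv2.resize(I[n][y0:y0+37,x0:x0+50],(400,296),interpolation=cv2.INTER_CUBIC);o=a.copy()
    for rr,z,col in((.033,.175,(0,0,255)),(.033,.098,(0,255,0))):
        for k in np.linspace(0,6.28,40):
            q=(proj(n,[b[0]+rr*np.cos(k),b[1]+rr*np.sin(k),z])[0]-[x0,y0]+.5)*8-.5
            cv2.circle(o,tuple(int(i) for i in q.round()),1,col,-1)
    rows.append(np.hstack([a,o]))
cv2.imwrite("pics/g.png",np.vstack(rows))
```

```text
scene 328 139
top 366 164
```

View pics/g.png

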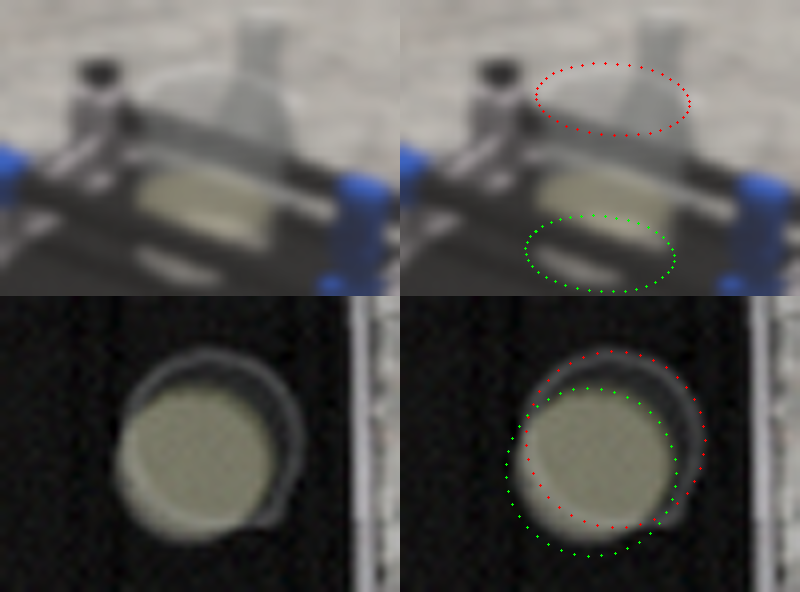

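Top view: rim outer edge at top y≈346 and right x≈305, so the rim centre is about (215,437), giving a beaker at (0.5815, -0.248). The scene view agrees with the projected rim.

Emit:
servo_tool(
  hand=[0, 0, 0, 0, 0],
  dp=[
    [0, 0, -0.04],
    [0, 0, -0.045],
    [-0.02, 0, 0],
    [-0.04, 0.005, 0],
    [-0.04, 0.005, 0],
  ],
  twist=[0, 0, 0, 0, 0],
)

```text
t: 18.88
eef_pos: [0.534, 0.2564, 0.2533]
eef_rot: [0.715, 0.699, -0.001, -0.001]
contact_force: [0.0, -0.2, -0.1]
finger_gap: 0.0186
finger_force: 20.0
```

Emit:
servo_tool(
  hand=[0, 0, 0, 0, 0],
  dp=[
    [-0.04, 0.005, 0],
    [-0.04, 0.005, 0],
    [-0.04, 0.005, 0],
    [-0.04, 0.005, 0],
    [-0.04, 0.005, 0],
  ],
  twist=[0, 0, 0, 0, 0],
)

```text
t: 19.5
eef_pos: [0.5545, 0.0556, 0.2534]
eef_rot: [0.715, 0.699, -0.001, -0.001]
contact_force: [0.9, -0.2, -0.8]
finger_gap: 0.0195
finger_force: 20.0
```

Emit:
servo_tool(
  hand=[0, 0, 0, 0, 0],
  dp=[
    [-0.04, 0.005, 0],
    [-0.04, 0.005, 0],
    [-0.04, 0.005, 0],
    [-0.04, 0.005, 0],
    [-0.04, 0.005, 0],
  ],
  twist=[0, 0, 0, 0, 0],
)

```text
t: 20.12
eef_pos: [0.5749, -0.1446, 0.2533]
eef_rot: [0.715, 0.699, -0.001, -0.001]
contact_force: [-0.1, 0.0, -1.7]
finger_gap: 0.0195
finger_force: 20.0
```

Emit:
servo_tool(
  hand=[0, 0, 0, 0, 0],
  dp=[
    [-0.04, 0, 0],
    [-0.03, 0, 0],
    [-0.01, 0, 0],
    [0, 0, 0],
    [0, 0, 0],
  ],
  twist=[0, 0, 0, 0, 0],
)

```text
t: 20.75
eef_pos: [0.5741, -0.221, 0.2547]
eef_rot: [0.714, 0.7, 0.0, -0.0]
contact_force: [0.4, 0.3, -0.2]
finger_gap: 0.0192
finger_force: 20.0
```

Emit:
servo_tool(
  hand=[0, 0, 0, 0, 0],
  dp=[
    [-0.014, 0.004, 0],
    [-0.013, 0.004, 0],
    [0, 0, 0.02],
    [0, 0, 0.02],
    [0, 0, 0],
  ],
  twist=[0, 0, 0, 0, 0],
)

```text
t: 21.38
eef_pos: [0.5794, -0.2496, 0.2116]
eef_rot: [0.715, 0.699, -0.001, -0.003]
contact_force: [-0.1, 0.1, 0.7]
finger_gap: 0.0193
finger_force: 20.0
```

Run:
```python
from h import *
e=ctrl.sense();p=e["eef_pos"];print(p,e["contact_force"])
I=ctrl.get_image("scene")[:,:,::-1].copy()
u,v=proj("scene",p)[0].astype(int);x0,y0=u-30,v-25;print(x0,y0)
a=cv2.resize(I[y0:y0+60,x0:x0+50],(400,480),interpolation=cv2.INTER_CUBIC);o=a.copy()
def ring(c,rr,z,col):
    for k in np.linspace(0,6.28,50):
        q=(proj("scene",[c[0]+rr*np.cos(k),c[1]+rr*np.sin(k),z])[0]-[x0,y0]+.5)*8-.5
        cv2.circle(o,tuple(int(i) for i in q.round()),1,col,-1)
z=p[2]-.0198
ring(p,.04,z+.008,(255,255,0));ring(p,.018,z,(255,0,255));ring([.5815,-.248],.033,.175,(0,255,0))
cv2.imwrite("pics/i.png",np.hstack([a,o]))
```

```text
[ 0.57935961 -0.24957741  0.211585  ] [-0.09264464  0.11451147  0.74670914]
325 116
```

View pics/i.png

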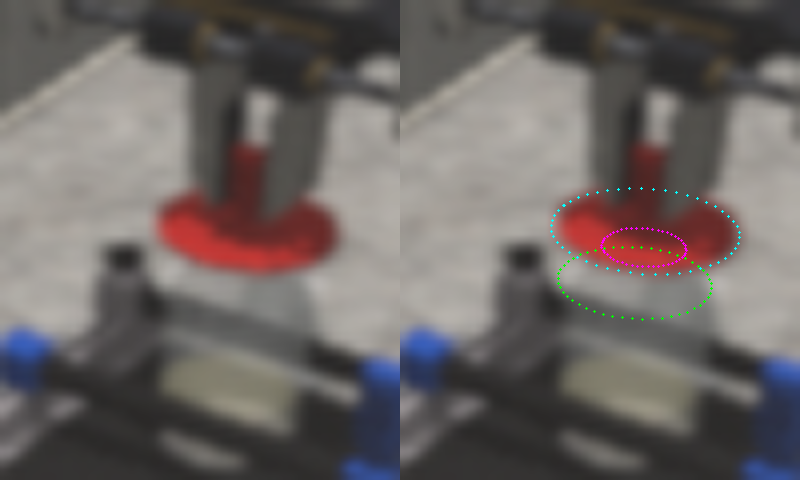

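The crop shows the cover hanging level above the beaker. Its flange runs from x=157 to 338 against a predicted 152–340, and the beaker walls at ~163 and ~310 match the green rim. I'll settle, then lower.

Emit:
servo_tool(
  hand=[0, 0, 0],
  dp=[
    [0, 0, 0.006],
    [0, 0, 0],
    [0, 0, 0],
  ],
  twist=[0, 0, 0],
)

```text
t: 21.8
eef_pos: [0.5816, -0.2505, 0.2092]
eef_rot: [0.715, 0.699, 0.0, 0.0]
contact_force: [-0.1, 1.0, -0.8]
finger_gap: 0.0192
finger_force: 20.0
```

Emit:
servo_tool(
  hand=[0, 0, 0, 0],
  dp=[
    [0.0025, 0, 0.003],
    [0, 0, 0.004],
    [0, 0, 0.003],
    [0, 0, 0],
  ],
  twist=[0, 0, 0, 0],
)

```text
t: 22.3
eef_pos: [0.5811, -0.248, 0.1983]
eef_rot: [0.715, 0.699, -0.0, -0.0]
contact_force: [-0.4, -0.0, -0.8]
finger_gap: 0.0194
finger_force: 20.0
```

Emit:
servo_tool(
  hand=[0, 0, 0, 0, 0],
  dp=[
    [0, 0, 0.0015],
    [0, 0, 0.0015],
    [0, 0, 0.0015],
    [0, 0, 0.0015],
    [0, 0, 0],
  ],
  twist=[0, 0, 0, 0, 0],
)

```text
t: 22.92
eef_pos: [0.5813, -0.248, 0.1926]
eef_rot: [0.715, 0.699, -0.0, -0.0]
contact_force: [-0.6, 0.4, -0.2]
finger_gap: 0.019
finger_force: 20.0
```

Past 0.1948 with no contact force, so the plug is inside the mouth.

Emit:
servo_tool(
  hand=[0, 0, 0, 0],
  dp=[
    [0, 0, 0.0015],
    [0, 0, 0.0015],
    [0, 0, 0.0015],
    [0, 0, 0],
  ],
  twist=[0, 0, 0, 0],
)

```text
t: 23.42
eef_pos: [0.5813, -0.248, 0.1881]
eef_rot: [0.715, 0.699, -0.0, -0.0]
contact_force: [0.3, 0.0, -1.0]
finger_gap: 0.0193
finger_force: 20.0
```

Emit:
servo_tool(
  hand=[0, 0, 0],
  dp=[
    [0, 0, 0.001],
    [0, 0, 0.001],
    [0, 0, 0],
  ],
  twist=[0, 0, 0],
)

```text
t: 23.8
eef_pos: [0.5815, -0.248, 0.1864]
eef_rot: [0.715, 0.699, 0.0, 0.0]
contact_force: [0.6, 0.5, 0.8]
finger_gap: 0.0197
finger_force: 20.0
```

Emit:
servo_tool(
  hand=[0, 0, 0],
  dp=[
    [0, 0, 0.001],
    [0, 0, 0],
    [0, 0, 0],
  ],
  twist=[0, 0, 0],
)

```text
t: 24.18
eef_pos: [0.5816, -0.248, 0.1863]
eef_rot: [0.715, 0.699, -0.0, 0.0]
contact_force: [-1.8, 0.2, 6.7]
finger_gap: 0.0194
finger_force: 20.0
```

Emit:
servo_tool(
  hand=[0, 0, 0],
  dp=[
    [0, 0, 0.0007],
    [0, 0, 0],
    [0, 0, 0],
  ],
  twist=[0, 0, 0],
)

```text
t: 24.55
eef_pos: [0.5817, -0.248, 0.1862]
eef_rot: [0.715, 0.699, -0.0, 0.001]
contact_force: [-3.5, 0.4, 8.9]
finger_gap: 0.0189
finger_force: 20.0
```

Contact came at the expected seated height (0.1863). I'll ease the load, open slightly and lift.

Emit:
servo_tool(
  hand=[0, 0, 0.5, 0.5, 0.5],
  dp=[
    [0, 0, -0.0013],
    [0, 0, 0],
    [0, 0, 0],
    [0, 0, 0],
    [0, 0, 0],
  ],
  twist=[0, 0, 0, 0, 0],
)

```text
t: 25.18
eef_pos: [0.5812, -0.248, 0.1854]
eef_rot: [0.715, 0.699, -0.0, -0.0]
contact_force: [-0.4, -0.6, -0.4]
finger_gap: 0.0441
finger_force: 0.0
```

Emit:
servo_tool(
  hand=[0.5, 0.5, 0.5, 0.5, 0.5],
  dp=[
    [0, 0, 0],
    [0, 0, -0.005],
    [0, 0, -0.02],
    [0, 0, -0.03],
    [0, 0, -0.04],
  ],
  twist=[0, 0, 0, 0, 0],
)

```text
t: 25.8
eef_pos: [0.5812, -0.2478, 0.2826]
eef_rot: [0.715, 0.699, 0.0, -0.0]
contact_force: [-0.5, -0.2, -0.1]
finger_gap: 0.046
finger_force: 0.0
```

Emit:
servo_tool(
  hand=[0.5, 0.5, 0.5, 0.5, 0.5],
  dp=[
    [0.04, 0, -0.02],
    [0.05, 0, 0],
    [0.05, 0, 0],
    [0.05, 0, 0],
    [0, 0, 0],
  ],
  twist=[0, 0, 0, 0, 0],
)

```text
t: 26.42
eef_pos: [0.5859, -0.0514, 0.3034]
eef_rot: [0.712, 0.702, 0.002, 0.001]
contact_force: [0.5, -0.1, 0.0]
finger_gap: 0.0459
finger_force: 0.0
```

Run:
```python
from h import *
from scipy import ndimage
for n in("scene","top"):
    I=ctrl.get_image(n).astype(int);u,v=proj(n,[.5815,-.248,.175])[0]
    m=(I[...,0]>90)&(I[...,1]<.55*I[...,0])&(I[...,2]<.55*I[...,0])
    yy,xx=np.nonzero(m);k=(abs(xx-u)<22)&(abs(yy-v)<22);xx,yy=xx[k],yy[k]
    L=proj(n,[[.5815+.04*np.cos(a),-.248+.04*np.sin(a),.179] for a in np.linspace(0,6.28,60)])
    print(n,k.sum(),"obs x",xx.min(),xx.max(),"y",yy.min(),yy.max(),"pred",L.min(0).round(1),L.max(0).round(1))
print(ctrl.sense()["eef_pos"],ctrl.sense()["contact_force"])
```

```text
scene 200 obs x 343 365 y 141 155 pred [342.3 144.4] [365.6 155.3]
top 506 obs x 380 405 y 168 193 pred [379.  167.6] [406.2 194.3]
[ 0.58609688 -0.05744749  0.30230429] [ 0.09910683 -0.53889148  0.04220135]
```

The cover matches its predicted seated position in both views, so I'm handing the job in.

```bash
python3 -c "
from plant import ctrl
print(ctrl.finish_job())"
```

```text
the job is handed in; nothing more can be done
None
```

I handed the job in at about 26.5 s, but the hand-in call gave no verdict: the bar was pushed to about 12 N on the glass and let go, and the cover was set down on the rim while held and released, seated as predicted in both camera views.

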